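Click the back cover of a rugged tablet shut all round

ROBOT

A 7-joint arm with a two-finger parallel gripper is mounted at the origin on the work surface. World frame = base frame: x ahead of the robot, y to its left, z up, the work surface at z = 0. Lengths are in m, angles in rad, forces in N, time in s.
With the tool pointing down it reaches from about 0.425 to 0.875 m from the base axis. Payload 4.7 kg.
Tool frame: the origin (TCP) lies at the very end of the fingers, on their centre line; the grasp point (between the pads) lies 19 mm behind it; z points along the fingers, y is the line along which they close (so a half turn about z gives the same grasp; the last joint's range is limited). The gripper opens to 87 mm and grips with 3 to 60 N. Pads are 19 mm wide; open, the fingers measure 117 mm over their backs; the gripper's body (75 mm by 190 mm) begins 51 mm behind the grasp point.
Start: joints at [1.124, 0.321, -0.07, 1.45, 0.023, 1.371, -0.057], TCP at [0.289, -0.582, 0.223] pointing down, gripper open.
Joint ranges: [-2.86, 2.86], [-0.3, 2.09], [-1.38, 1.24], [0.06, 2.45], [-1.56, 4.7], [0.09, 2.05], [-2.69, 2.69]. Speed limits (rad/s): [2.57, 2.57, 3.14, 3.14, 3.14, 3.14, 3.14].

INTERFACE

Orientations are given as a rotation vector (axis times angle).
In Python, from bench import get_state, get_image, get_calibration, close_job gives the robot as it stands.
- The arm moves only by the shell command python3 -m crank 'ROWS' [FORCE]. ROWS is JSON, a list of rows, each a list of 5 numbers: the opening, from 0 (shut) to 1 (fully open), then the shift along the world's x, y, z in units of 0.2 m (1.0 is 0.2 m), then the turn about the world's z in units of 2 pi rad (1.0 is 2 pi rad). A call has 1 to 5 rows; each row is the pose to reach, as a shift and turn from the pose commanded when the call began, turning the shorter way round; what a row does not reach only later rows make up. A row lasts 1/8 s, in which the tool goes at most 62.5 mm and 10.7 degrees, less where a joint would pass 70% of its speed; a pose out of reach is approached as far as the arm can. A call with a number of a shift or a turn outside -1 to 1 is refused whole. A call with a gripper value outside its range is refused whole. The fingers move at their own pace and stop on an object; FORCE is the grip in N (left out, the last holds). Time passes only in rows, so rows that repeat a pose let the fingers close. It gives the time, the measured TCP pose, the force, the opening and the grip force at its end, in the units of the state.
- get_state(): the state, without advancing time (a new reading comes with each control period).
- get_image(name): name is "side" or "top"; returns the picture (384x512x3 uint8, red, green, blue); there is no depth.
- get_calibration(name): a dict with "fovy" (degrees; the focal length in pixels is half the picture's height over the tangent of half this angle, whatever the lens; pixels are square), "cx", "cy" (the principal point, pixels), "R" (3x3) and "t" (3): a world point X has camera coordinates R X + t. Camera axes: x right, y down, z forward; pixel columns grow to the right and rows downward; lengths in m; the calibration is good to about 2 mm. A picture is of the moment at which its call begins. get_calibration takes no time and is no camera call.
- close_job(): hands the job in; it is judged then, once.
The state is a dict: "time": time; "joint_positions": joint angles; "qd": joint speeds; "joint_torque": joint torques, N m; "position": TCP position; "tool_rot": TCP orientation; "ft_force": force on the tool from outside, world axes, zero at the start; "torque": the same for the moment, N m; "grip_width": opening from 0.0 (shut) to 1.0 (fully open); "grip_force": force on a finger pad.
Only numpy, scipy, OpenCV 4.12 (cv2) and the standard library are available. Lean on these libraries where they do the work, as an engineer would, in place of code of your own. Each camera call takes 0.05 s, during which the arm holds its last target. There are 200 camera calls.

TASK

The rugged tablet lies screen-down on the desk with its back cover laid on, but the rim of the cover is still sprung up. Press down around the rim with the fingertips, section by section, until all eight sections have clicked shut, then take the hand away. Only press, firmly but without crushing: do not lift the tablet or shove it about, and leave the phone, the spare battery and the card reader where they lie.

Things in the scene. Friction and masses are not known exactly. Their poses are not given: they have to be found in the camera images.
- tablet: Black rugged tablet, 216 x 148 mm, about 0.9 kg, lying loose on its screen on the desk. Origin at the centre of its underside, on the desk; x along its length, y across, z up. Its black back is 22 mm and its corner bumpers 24 mm above the desk; a dark grey clip-on cover, 168 x 112 mm, lies centred on the back.
- cover_mid (a point): Centre of the cover's top, 27 mm above the desk. The flat stiff middle of the cover (96 x 40 mm) is already at its final height. Around it runs a rim 36 mm wide in eight sections: four corners (36 x 36 mm), two long sides (96 mm long), two short ends (40 mm long). An open section slopes up and outward; a shut one is level with the middle.
- seal (a point): A point (80, 0, 23) mm in the tablet's frame on the thin orange seal round the tablet's back, which shows under the rim where a section is open: the outer edge then stands about 4 mm (at the corners about 6 mm) too high. Pressing a section that is already shut does no harm; 15 to 25 N is ample, 70 N would crack the screen.
- press_end_a (a point): Pale moulded dot, 9 mm across, on top of the rim section at the middle of the +x short edge (tablet's axes): the spot to press straight down. When shut it is at (+75, 0) mm in the tablet's frame, its top 27 mm above the desk; open, about 3 mm higher. Pushes back with up to about 9 N, springs up again if let go before half-way, then snaps down to a hard stop and stays.
- press_end_b (a point): Pale moulded dot, 9 mm across, on top of the rim section at the middle of the -x short edge (tablet's axes): the spot to press straight down. When shut it is at (-75, 0) mm in the tablet's frame, its top 27 mm above the desk; open, about 3 mm higher. Pushes back with up to about 9 N, springs up again if let go before half-way, then snaps down to a hard stop and stays.
- press_side_l (a point): Pale moulded dot, 9 mm across, on top of the rim section at the middle of the +y long edge (tablet's axes): the spot to press straight down. When shut it is at (0, +47) mm in the tablet's frame, its top 27 mm above the desk; open, about 3 mm higher. Pushes back with up to about 9 N, springs up again if let go before half-way, then snaps down to a hard stop and stays.
- press_side_r (a point): Pale moulded dot, 9 mm across, on top of the rim section at the middle of the -y long edge (tablet's axes): the spot to press straight down. When shut it is at (0, -47) mm in the tablet's frame, its top 27 mm above the desk; open, about 3 mm higher. Pushes back with up to about 9 N, springs up again if let go before half-way, then snaps down to a hard stop and stays.
- press_corner_al (a point): Pale moulded dot, 9 mm across, on top of the rim section at the +x +y corner (tablet's axes): the spot to press straight down. When shut it is at (+73, +45) mm in the tablet's frame, its top 27 mm above the desk; open, about 4 mm higher. Pushes back with up to about 9 N, springs up again if let go before half-way, then snaps down to a hard stop and stays.
- press_corner_bl (a point): Pale moulded dot, 9 mm across, on top of the rim section at the -x +y corner (tablet's axes): the spot to press straight down. When shut it is at (-73, +45) mm in the tablet's frame, its top 27 mm above the desk; open, about 4 mm higher. Pushes back with up to about 9 N, springs up again if let go before half-way, then snaps down to a hard stop and stays.
- press_corner_br (a point): Pale moulded dot, 9 mm across, on top of the rim section at the -x -y corner (tablet's axes): the spot to press straight down. When shut it is at (-73, -45) mm in the tablet's frame, its top 27 mm above the desk; open, about 4 mm higher. Pushes back with up to about 9 N, springs up again if let go before half-way, then snaps down to a hard stop and stays.
- press_corner_ar (a point): Pale moulded dot, 9 mm across, on top of the rim section at the +x -y corner (tablet's axes): the spot to press straight down. When shut it is at (+73, -45) mm in the tablet's frame, its top 27 mm above the desk; open, about 4 mm higher. Pushes back with up to about 9 N, springs up again if let go before half-way, then snaps down to a hard stop and stays.
- end_a (a joint): Hinge angle of the rim section at the middle of the +x short edge: about 0 rad (within 0.01) when raised, about 0.12 rad when clicked shut against its stop; left alone it rests only near one of these two.
- end_b (a joint): Hinge angle of the rim section at the middle of the -x short edge: about 0 rad (within 0.01) when raised, about 0.12 rad when clicked shut against its stop; left alone it rests only near one of these two.
- side_l (a joint): Hinge angle of the rim section at the middle of the +y long edge: about 0 rad (within 0.01) when raised, about 0.12 rad when clicked shut against its stop; left alone it rests only near one of these two.
- side_r (a joint): Hinge angle of the rim section at the middle of the -y long edge: about 0 rad (within 0.01) when raised, about 0.12 rad when clicked shut against its stop; left alone it rests only near one of these two.
- corner_al (a joint): Hinge angle of the rim section at the +x +y corner: about 0 rad (within 0.01) when raised, about 0.131 rad when clicked shut against its stop; left alone it rests only near one of these two.
- corner_bl (a joint): Hinge angle of the rim section at the -x +y corner: about 0 rad (within 0.01) when raised, about 0.131 rad when clicked shut against its stop; left alone it rests only near one of these two.
- corner_br (a joint): Hinge angle of the rim section at the -x -y corner: about 0 rad (within 0.01) when raised, about 0.131 rad when clicked shut against its stop; left alone it rests only near one of these two.
- corner_ar (a joint): Hinge angle of the rim section at the +x -y corner: about 0 rad (within 0.01) when raised, about 0.131 rad when clicked shut against its stop; left alone it rests only near one of these two.
- phone: Smartphone lying flat beside the tablet, screen up, 148 x 72 x 9 mm, loose; origin at the centre of its underside, x along its length. Not to be disturbed.
- battery: Spare tablet battery, blue and grey, lying flat, 120 x 70 x 12 mm, loose; origin at the centre of its underside, x along its length. Not to be disturbed.
- reader: Small white card reader with a steel plug, 66 x 26 x 14 mm, loose; origin at the centre of its case's underside, plug towards its -x. Not to be disturbed.

How it is judged:
At the end, for the whole second after the job is handed in: All eight rim sections are clicked shut (each hinge past 85 % of its travel), the tablet lies flat and still on the desk within 30 mm of where it was, and the phone, battery and card reader are within 20 mm of where they lay (value of joint each of end_a, end_b, side_l, side_r above 0.0978 rad and value of joint each of corner_al, corner_bl, corner_br, corner_ar above 0.1062 rad and height (world z) of tablet below 0.004 m and angle between tablet's own z axis and vertical below 0.03 rad and distance of tablet from where it was at the start of the episode below 0.03 m and linear speed of tablet below 0.02 m/s and distance of each of phone, battery, reader from where it was at the start of the episode below 0.02 m); the robot touches nothing.
It fails at once if the tablet is lifted or tipped up (more than 12 mm or 0.12 rad) (height (world z) of tablet above 0.012 m or angle between tablet's own z axis and vertical above 0.12 rad).
It fails at once if the tablet is shoved more than 40 mm from its place (distance of tablet from where it was at the start of the episode above 0.04 m).
It fails at once if the tablet is crushed (pressed with more than 70 N) (contact force between any of the fingers, the arm and tablet above 70 N).
It fails at once if the phone, battery or card reader is pushed away or picked up (moved more than 25 mm) (distance of any of phone, battery, reader from where it was at the start of the episode above 0.025 m).
It also fails if it takes over 54 s, if anything falls off the work surface, if the arm or the gripper's body presses on something with over 40 N, if the wrist force passes 120 N, or if a joint passes its speed limit or range.

## Working session

There is one attempt and no reset: what is moved stays moved. The work goes in short steps, Python scripts to look and compute and a shell command to move; the robot and the scene stay as the last step left them, time stands still between calls to the robot, and variables do not carry over. Pictures are saved under pics/ and viewed, at most 10 in all, crops included, and the job is handed in when it is done.

```bash
mkdir -p pics; python3 - <<'E'
from bench import *
import cv2
for n in("top","side"):
    cv2.imwrite(f"pics/{n}0.png",get_image(n)[:,:,::-1]); c=get_calibration(n); print(n,c)
s=get_state();print(s["time"],s["position"],s["tool_rot"],s["ft_force"],s["grip_width"])
E
```

```text
top {'fovy': 56.37534783091402, 'cx': 256.32703124478184, 'cy': 192.00575736537346, 'R': array([[ 3.71719718e-04, -9.99994932e-01,  3.16183898e-03],
       [-9.91090451e-01, -7.89531479e-04, -1.33188191e-01],
       [ 1.33190013e-01, -3.08415975e-03, -9.91085722e-01]]), 't': array([0.06310443, 0.59003245, 0.79275615])}
side {'fovy': 55.33805959545739, 'cx': 257.5511486976596, 'cy': 188.01424916636, 'R': array([[ 0.98919308, -0.14660959, -0.00163702],
       [-0.11094961, -0.74119841, -0.6620537 ],
       [ 0.09585007,  0.65508057, -0.74945461]]), 't': array([-0.56825416,  0.11911189,  0.69908459])}
0.1 [ 0.28877696 -0.58177856  0.22158971] [-3.05697720e+00 -7.17110582e-01  7.32894829e-04] [ 0.54894     0.26576444 -0.51473583] 0.995952124195239
```

View pics/top0.png

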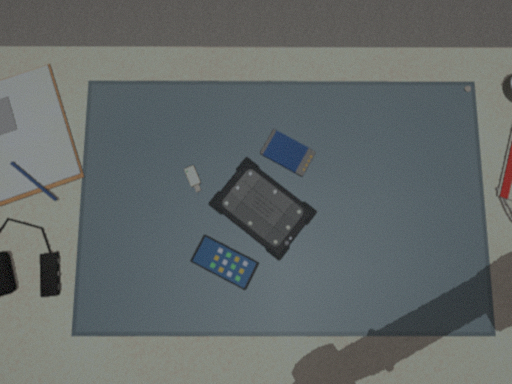

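View pics/side0.png

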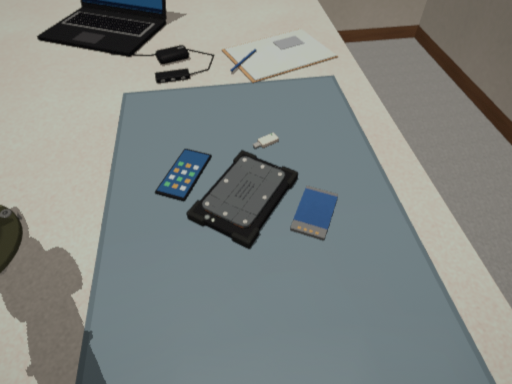

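The top view shows the tablet centred near (262,208), the phone at (225,262), the battery at (288,152) and the reader at (192,178). In the side view the tablet is near (245,197). Next I'll locate the pale dots in both views.

```bash
cat > h.py <<'E'
from bench import *
import cv2, numpy as np
def ray(n,uv,z):
    c=get_calibration(n); f=192/np.tan(np.radians(c["fovy"]/2))
    R=np.array(c["R"]); t=np.array(c["t"])
    d=R.T@np.array([(uv[0]-c["cx"])/f,(uv[1]-c["cy"])/f,1]); o=-R.T@t
    return o+d*(z-o[2])/d[2]
def proj(n,X):
    c=get_calibration(n); f=192/np.tan(np.radians(c["fovy"]/2))
    p=np.array(c["R"])@X+c["t"]; return f*p[:2]/p[2]+[c["cx"],c["cy"]]
E
python3 - <<'E'
from h import *
for n,box in(("top",(205,155,320,262)),("side",(185,148,302,246))):
    im=cv2.imread(f"pics/{n}0.png"); x0,y0,x1,y1=box
    g=cv2.cvtColor(im,cv2.COLOR_BGR2GRAY); hsv=cv2.cvtColor(im,cv2.COLOR_BGR2HSV)
    dark=((g<62)&(hsv[...,1]<90)).astype(np.uint8); m=np.zeros_like(dark); m[y0:y1,x0:x1]=dark[y0:y1,x0:x1]
    m=cv2.morphologyEx(m,cv2.MORPH_CLOSE,np.ones((5,5)))
    cs,_=cv2.findContours(m,0,2); c=max(cs,key=cv2.contourArea); hull=cv2.convexHull(c)
    r=cv2.minAreaRect(c); print(n,r,[ray(n,p,.022).round(3)[:2].tolist() for p in cv2.boxPoints(r)])
    th=cv2.morphologyEx(g,cv2.MORPH_TOPHAT,np.ones((9,9)))
    k,l,st,ce=cv2.connectedComponentsWithStats((th>35).astype(np.uint8))
    for i in range(1,k):
        if cv2.pointPolygonTest(hull,tuple(ce[i]),True)>6 and st[i,4]>4: print(st[i,4],ce[i].round(1),ray(n,ce[i],.030).round(4)[:2])
    cv2.imwrite(f"pics/{n}crop.png",cv2.resize(im[y0-10:y1+10,x0-10:x1+10],None,fx=5,fy=5,interpolation=2)[:600])
E
```

```text
top ((261.970458984375, 207.71853637695312), (91.21348571777344, 61.94172668457031), 38.072776794433594) [[0.564, 0.18], [0.682, 0.09], [0.546, -0.079], [0.433, 0.011]]
9 [250. 173.] [0.6366 0.0784]
8 [237.1 187.1] [0.6028 0.1086]
9 [274.8 191.1] [0.5934 0.0201]
12 [225.9 202.7] [0.566  0.1345]
14 [298.5 211.3] [ 0.5459 -0.035 ]
13 [249.6 222.6] [0.5195 0.079 ]
14 [287.6 226.8] [ 0.5099 -0.0092]
12 [275.2 241.3] [0.4765 0.0197]
side ((242.07205200195312, 195.2095947265625), (72.28591918945312, 98.97200775146484), 34.159690856933594) [[0.428, 0.003], [0.566, 0.234], [0.679, 0.079], [0.534, -0.106]]
16 [244.2 159.1] [0.5645 0.1367]
12 [262.1 166.3] [0.6006 0.1083]
25 [281. 174.] [0.6374 0.0793]
14 [225.5 180.3] [0.5174 0.0786]
13 [264.1 196.7] [0.5912 0.0215]
26 [205.1 203.4] [0.4712 0.0217]
15 [224.7 213.3] [ 0.5079 -0.009 ]
24 [206.6 216.5] [ 0.4724 -0.0119]
16 [212.5 219.5] [ 0.4832 -0.0207]
14 [244.5 221. ] [ 0.5441 -0.0334]
```

View pics/topcrop.png

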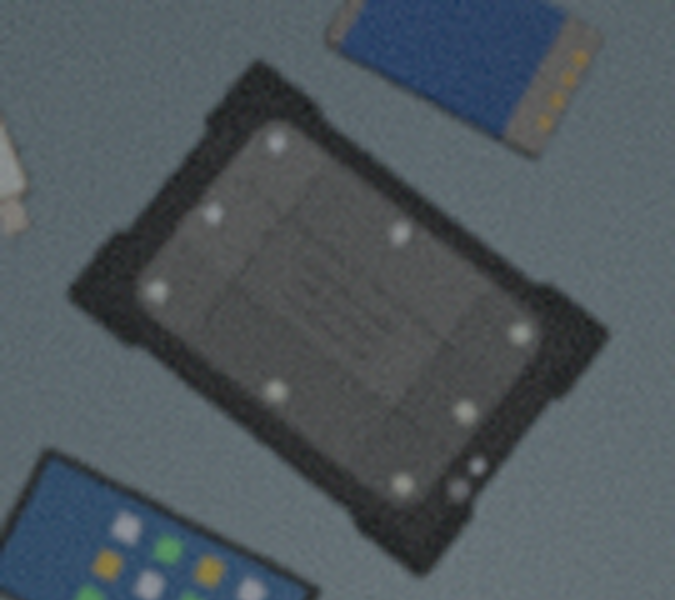

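The crop shows all eight dots clearly, and the two views agree to 2–3 mm. The lens pair lies beside the -x or +x short end, near (470,478) in the crop. The tablet axis is at about 51.7°, so I'll turn the tool by +25° and approach with the fingers shut.

```bash
python3 -m crank '[[0,0.16,0.27,0,0.03],[0,0.32,0.55,0,0.06],[0,0.5,0.85,0,0.07],[0,0.6,1,0,0.07],[0,0.6,1,0,0.07]]' 5; python3 -m crank '[[0,0.1,0.25,0,0],[0,0.2,0.5,0,0],[0,0.35,0.85,-0.1,0],[0,0.45,1,-0.3,0],[0,0.45,1,-0.3,0]]'; python3 -m crank '[[0,0.15,0.3,-0.2,0],[0,0.23,0.6,-0.3,0],[0,0.23,0.74,-0.3,0],[0,0.23,0.74,-0.3,0],[0,0.23,0.74,-0.3,0]]'; python3 -c "
from h import *
print(get_state())
for n in('top','side'): cv2.imwrite(f'pics/{n}1.png',cv2.resize(get_image(n)[130:280,170:340,::-1],None,fx=4,fy=4,interpolation=2))"
```

```text
time: 0.72
position: [0.4121, -0.3776, 0.2226]
tool_rot: [-2.822, -1.379, -0.002]
ft_force: [-0.4, 0.4, 0.5]
grip_width: 0.516
grip_force: 0.0
time: 1.35
position: [0.4982, -0.1784, 0.1595]
tool_rot: [-2.82, -1.373, 0.004]
ft_force: [0.3, -1.2, 0.3]
grip_width: 0.018
grip_force: 0.0
time: 1.98
position: [0.5452, -0.0369, 0.1027]
tool_rot: [2.829, 1.363, -0.001]
ft_force: [-0.0, -1.0, 0.4]
grip_width: 0.006
grip_force: 0.0
{'time': 1.975, 'joint_positions': array([ 0.49975669,  0.23666091, -0.53999398,  1.8387269 ,  0.13723076,
        1.10271649, -0.76277296]), 'qd': array([ 0.01610358, -0.00515188,  0.01074362,  0.00014618, -0.00204113,
       -0.00121705, -0.00291199]), 'joint_torque': array([-1.32535066e+00, -3.73458087e+01, -4.63206902e+00, -2.80834848e+01,
       -2.12219981e-01, -3.65564239e-02,  1.27519874e-03]), 'position': array([ 0.54516841, -0.03685399,  0.10274443]), 'tool_rot': array([ 2.82885970e+00,  1.36319464e+00, -1.03093886e-03]), 'ft_force': array([-0.02225103, -0.95887625,  0.41233048]), 'torque': array([-0.06702391, -0.06564097, -0.03561828]), 'grip_force': 0.0, 'grip_width': 0.005638740508868635}
```

View pics/side1.png

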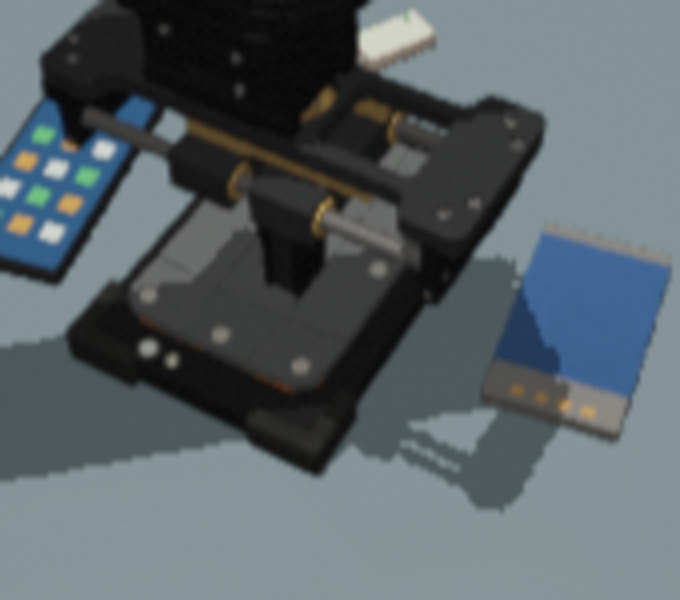

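The side view shows the shut fingers over the tablet, lined up with its axes, with the near corner dot at about (300,366) in the crop. Orange seal shows at the open rim. I'll press the first corner gently and read the force.

```bash
python3 -m crank '[[0,0,0.01,-0.2,0],[0,0,0.01,-0.32,0],[0,0,0.01,-0.34,0],[0,0,0.01,-0.36,0],[0,0,0.01,-0.36,0]]'; python3 -m crank '[[0,0,0,-0.01,0],[0,0,0,-0.02,0],[0,0,0,-0.02,0]]'
```

```text
time: 2.7
position: [0.5452, -0.0337, 0.0322]
tool_rot: [2.828, 1.365, -0.001]
ft_force: [-3.8, -1.4, 6.0]
grip_width: 0.004
grip_force: 3.1
time: 3.08
position: [0.5458, -0.0325, 0.0273]
tool_rot: [2.828, 1.366, 0.002]
ft_force: [-0.4, -0.3, 0.1]
grip_width: 0.004
grip_force: 0.3
```

```bash
python3 -m crank '[[0,0,0,-0.01,0],[0,0,0,-0.015,0],[0,0,0,-0.015,0]]';
```

```text
time: 3.45
position: [0.5459, -0.0325, 0.0267]
tool_rot: [2.827, 1.366, 0.0]
ft_force: [-7.1, -1.1, 20.2]
grip_width: 0.002
grip_force: 10.0
```

```bash
python3 -m crank '[[0,0,0,0.1,0],[0,-0.18,0.12,0.1,0],[0,-0.18,0.12,0.05,0],[0,-0.18,0.12,0.02,0],[0,-0.18,0.12,0,0]]';python3 -m crank '[[0,0,0,0,0],[0,0,0,0,0]]'
```

```text
time: 4.08
position: [0.5094, -0.0081, 0.0263]
tool_rot: [-2.829, -1.366, 0.003]
ft_force: [-17.9, 0.7, 48.1]
grip_width: 0.005
grip_force: 23.6
time: 4.32
position: [0.5093, -0.0081, 0.0266]
tool_rot: [-2.829, -1.366, 0.004]
ft_force: [-13.2, 1.7, 30.8]
grip_width: 0.006
grip_force: 15.1
```

```bash
python3 -m crank '[[0,0,0,0.1,0],[0,-0.17,0.14,0.1,0],[0,-0.17,0.14,0.06,0],[0,-0.17,0.14,0.04,0],[0,-0.17,0.14,0.03,0]]';python3 -m crank '[[0,0,0,-0.01,0],[0,0,0,-0.02,0],[0,0,0,-0.025,0],[0,0,0,-0.025,0]]'
```

```text
time: 4.95
position: [0.4756, 0.0191, 0.0292]
tool_rot: [-2.829, -1.365, 0.0]
ft_force: [-0.4, -0.7, -0.4]
grip_width: 0.005
grip_force: 0.0
time: 5.45
position: [0.4759, 0.019, 0.0266]
tool_rot: [2.828, 1.366, -0.001]
ft_force: [-6.7, -1.2, 19.5]
grip_width: 0.005
grip_force: 9.6
```

```bash
python3 -m crank '[[0,0,0,0.1,0],[0,0.21,0.3,0.1,0],[0,0.21,0.3,0.08,0],[0,0.21,0.3,0.05,0],[0,0.21,0.3,0.03,0]]';python3 -m crank '[[0,0,0,-0.01,0],[0,0,0,-0.02,0],[0,0,0,-0.03,0],[0,0,0,-0.03,0]]'
python3 -m crank '[[0,0,0,0.1,0],[0,0.235,0.285,0.1,0],[0,0.235,0.285,0.08,0],[0,0.235,0.285,0.05,0],[0,0.235,0.285,0.03,0]]';python3 -m crank '[[0,0,0,-0.01,0],[0,0,0,-0.02,0],[0,0,0,-0.03,0],[0,0,0,-0.03,0]]'
```

```text
time: 6.08
position: [0.5162, 0.079, 0.0299]
tool_rot: [-2.829, -1.365, 0.002]
ft_force: [-2.0, 0.8, 5.1]
grip_width: -0.002
grip_force: 2.5
time: 6.58
position: [0.5165, 0.0784, 0.0268]
tool_rot: [2.827, 1.365, -0.004]
ft_force: [-8.4, -1.9, 20.4]
grip_width: 0.001
grip_force: 10.3
time: 7.2
position: [0.5634, 0.1364, 0.0304]
tool_rot: [-2.829, -1.366, 0.001]
ft_force: [-2.2, 2.6, 4.9]
grip_width: 0.007
grip_force: 2.3
time: 7.7
position: [0.5633, 0.135, 0.0266]
tool_rot: [2.827, 1.364, -0.005]
ft_force: [-6.4, -2.4, 18.3]
grip_width: 0.007
grip_force: 8.8
```

```bash
python3 -m crank '[[0,0,0,0.1,0],[0,0.19,-0.13,0.1,0],[0,0.19,-0.13,0.08,0],[0,0.19,-0.13,0.05,0],[0,0.19,-0.13,0.03,0]]';python3 -m crank '[[0,0,0,-0.01,0],[0,0,0,-0.02,0],[0,0,0,-0.03,0],[0,0,0,-0.03,0]]'
python3 -m crank '[[0,0,0,0.1,0],[0,0.175,-0.15,0.1,0],[0,0.175,-0.15,0.08,0],[0,0.175,-0.15,0.05,0],[0,0.175,-0.15,0.03,0]]';python3 -m crank '[[0,0,0,-0.01,0],[0,0,0,-0.02,0],[0,0,0,-0.03,0],[0,0,0,-0.03,0]]'
python3 -m crank '[[0,0,0,0.1,0],[0,-0.225,-0.29,0.1,0],[0,-0.225,-0.29,0.08,0],[0,-0.225,-0.29,0.05,0],[0,-0.225,-0.29,0.03,0]]';python3 -m crank '[[0,0,0,-0.01,0],[0,0,0,-0.02,0],[0,0,0,-0.03,0],[0,0,0,-0.03,0]]'
```

```text
time: 8.32
position: [0.6011, 0.1112, 0.0304]
tool_rot: [-2.828, -1.369, 0.002]
ft_force: [-3.2, -1.7, 5.6]
grip_width: 0.006
grip_force: 2.9
time: 8.82
position: [0.6016, 0.1114, 0.027]
tool_rot: [2.827, 1.368, -0.001]
ft_force: [-5.7, -1.6, 16.4]
grip_width: 0.005
grip_force: 8.0
time: 9.45
position: [0.6367, 0.0816, 0.0309]
tool_rot: [2.827, 1.369, 0.0]
ft_force: [-0.1, -1.3, 6.1]
grip_width: 0.009
grip_force: 3.1
time: 9.95
position: [0.6365, 0.0818, 0.0268]
tool_rot: [2.828, 1.369, -0.001]
ft_force: [-5.9, -0.7, 13.3]
grip_width: 0.005
grip_force: 7.1
time: 10.58
position: [0.5926, 0.0242, 0.0306]
tool_rot: [-2.827, -1.369, -0.002]
ft_force: [-1.7, -1.7, 7.9]
grip_width: 0.008
grip_force: 4.1
time: 11.08
position: [0.5927, 0.0242, 0.027]
tool_rot: [2.827, 1.369, 0.001]
ft_force: [-5.7, 0.5, 16.2]
grip_width: 0.004
grip_force: 8.3
```

All eight stopped hard at about 27 mm. I'll lift, move clear and check for any orange.

```bash
python3 -m crank '[[0,0,0,0.2,0],[0,0,0,0.5,0],[0,0,-0.2,0.8,0],[0,0,-0.5,0.8,0],[0,0,-0.8,0.8,0]]'; python3 -m crank '[[0,-0.2,-0.3,0,0],[0,-0.4,-0.6,0,0],[0,-0.6,-0.9,0,0],[0,-0.6,-1,0,0],[0,-0.6,-1,0,0]]'; python3 -c "
from h import *
a,b=[cv2.resize(get_image(n)[140:270,180:330,::-1],None,fx=2.6,fy=4,interpolation=2) for n in('top','side')]
cv2.imwrite('pics/end.png',np.hstack([a,b]))"
```

```text
time: 11.7
position: [0.5934, -0.137, 0.1862]
tool_rot: [2.825, 1.37, 0.005]
ft_force: [-0.1, -0.6, 1.2]
grip_width: 0.008
grip_force: 0.0
time: 12.32
position: [0.4696, -0.341, 0.1839]
tool_rot: [2.833, 1.356, -0.002]
ft_force: [0.3, 0.4, 0.2]
grip_width: 0.008
grip_force: 0.0
```

View pics/end.png

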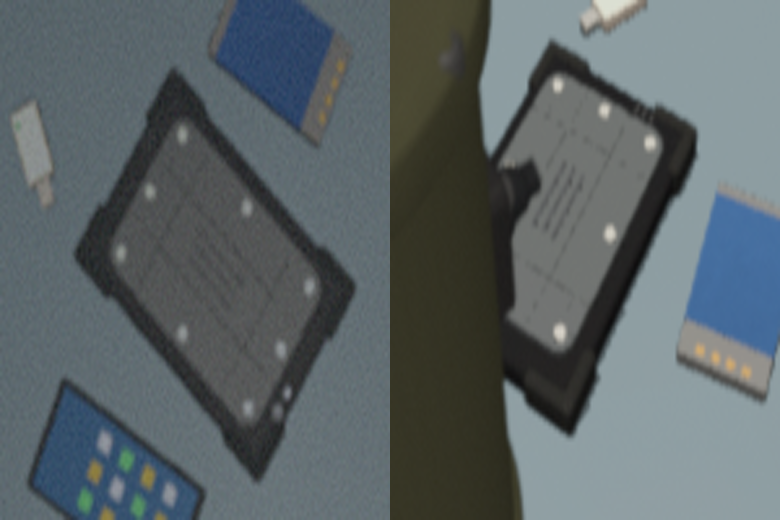

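No orange shows on the visible rim, and nothing has moved. The arm hides the left part in the side view, so I'll back off further.

```bash
python3 -m crank '[[0,-0.25,-0.25,0,0],[0,-0.5,-0.5,0,0],[0,-0.8,-0.8,0,0],[0,-0.9,-1,0,0],[0,-0.9,-1,0,0]]'; python3 -c "
from h import *
cv2.imwrite('pics/end2.png',cv2.resize(get_image('side')[140:270,170:330,::-1],None,fx=4,fy=4,interpolation=2))"
```

```text
time: 13.05
position: [0.29, -0.5386, 0.1842]
tool_rot: [2.83, 1.363, -0.002]
ft_force: [0.1, 0.8, 0.3]
grip_width: 0.005
grip_force: 0.0
```

View pics/end2.png

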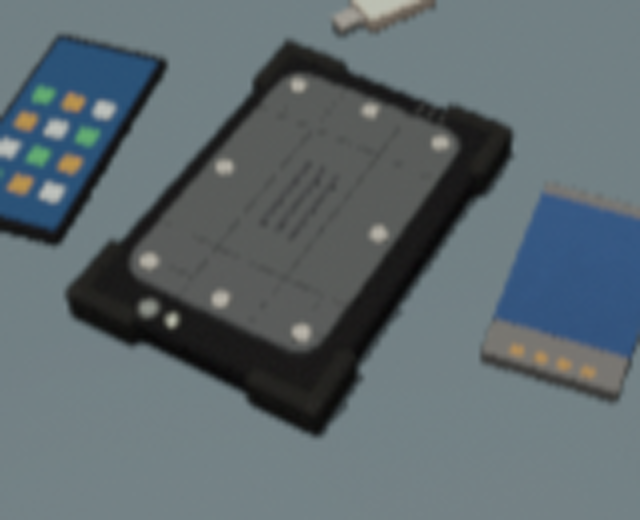

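The whole cover is visible now: flat all round, with no orange anywhere and all eight dots level.

```bash
python3 -c "
from bench import *
print(close_job())"
```

```text
the job is handed in; nothing more can be done
None
```

I pressed all eight rim sections down to their hard stop (about 27 mm). The final pictures show no orange seal and nothing visibly moved; the hand is clear and the job is handed in, but no verdict was returned.

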